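# Load the flange pallet, slide it across to the machine bed and lock it

## Task

Seat every steel flange that is there in a free seat of the pallet, each one edge first under the seat's fixed lip and then levelled until it lies flat at the bottom. When all are in, slide the loaded pallet, without lifting or tipping it, across the gap onto the machine bed and right up to the end stop. Then take the lock gate out of its rack and slide it down to the bottom of the slot behind the pallet, leaving the paint tin, hammer and angle iron alone.

Things in the scene. Friction and masses are not known exactly. Their poses are not given: they have to be found in the camera images.
- flange0: Steel weld-neck flange, 220 g: a disc 76 mm in diameter and 10 mm thick with a round neck 32 mm in diameter rising 45 mm from its middle (55 mm tall in all). Stands on the bench neck up. Two or three flanges are present; an absent one reads None from the start. Origin: centre of the disc's underside; z along the neck.
- flange1: Steel weld-neck flange, 220 g: a disc 76 mm in diameter and 10 mm thick with a round neck 32 mm in diameter rising 45 mm from its middle (55 mm tall in all). Stands on the bench neck up. Two or three flanges are present; an absent one reads None from the start. Origin: centre of the disc's underside; z along the neck.
- flange2: Steel weld-neck flange, 220 g: a disc 76 mm in diameter and 10 mm thick with a round neck 32 mm in diameter rising 45 mm from its middle (55 mm tall in all). Stands on the bench neck up. Two or three flanges are present; an absent one reads None from the start. Origin: centre of the disc's underside; z along the neck.
- pallet: Loose aluminium pallet, about 900 g: plate 210 mm (x) by 230 mm (y) by 12 mm, lying on the stand at the start. Three round seats (points seat0 to 2), 79 mm in diameter and sunk 6 mm, each with a fixed dark lip over its -x side. An upright dark tab (point tab) stands at the -y end. Origin: centre of the plate's underside; y points along the guides, from stand to bed.
- seat0 (a point): Centre of the floor of pallet seat 0, 6 mm above the pallet's underside, at (+50, +67) mm in the pallet's x, y. Axes as the pallet's. The lip, 30 mm wide along y, stands on a post 40.5 to 47.5 mm from the seat's centre towards -x; its free edge is 30 mm from the centre, so it covers the outer 8 mm of a seated disc. Its underside is 14 mm above the seat floor, its top 19 mm.
- seat1 (a point): Centre of the floor of pallet seat 1, 6 mm above the pallet's underside, at (-50, +67) mm in the pallet's x, y. Axes as the pallet's. Same lip as seat0's. A disc cannot go in flat: its -x edge goes first, tilted down some 10 to 20 degrees, in under the lip till it meets the seat's wall; then it is levelled.
- seat2 (a point): Centre of the floor of pallet seat 2, 6 mm above the pallet's underside, at (0, -17) mm in the pallet's x, y. Axes as the pallet's. Same lip as seat0's.
- tab (a point): Centre of the top of the pallet's push tab: an upright plate 60 mm (x) by 12 mm (y), 45 mm tall above the pallet's upper face, fixed to the pallet at its -y end, 107 mm from the pallet's origin. It can be pushed, or gripped across its 12 mm. The loaded pallet takes about 5 to 15 N to slide.
- stand: Fixed loading stand on the bench, 242 mm (x) by 240 mm (y), top 40 mm above the bench, with a 10 mm high guide along each side (4 mm play either side of the pallet). Origin: centre of its underside; y points to the bed.
- bed: Fixed machine bed beyond the stand in its +y direction, in line with it, its top at the same height (40 mm), an open gap of 45 to 60 mm between them. Same guides with flared ends, and an end stop at the far (+y) end. The bed runs from 146 mm on the -y side of its origin to 128 mm on the +y side. Origin: on its underside; axes as the stand's.
- dock (a point): Point on the bed's top where the pallet's origin lies when the pallet is fully in; the end stop then is 0.5 mm from the pallet's leading (+y) edge. Axes as the bed's.
- slot (a point): Centre of the floor of the lock slot in the bed's top: a slot 123 mm (x) by 11 mm (y), 25 mm deep, chamfered, 126 mm on the -y side of dock, just clear of the -y edge of a fully docked pallet. Axes as the bed's.
- gate: Lock gate: flat aluminium slab 120 mm (x) by 8 mm (y) by 125 mm tall, 300 g, standing upright in its rack. Origin: centre of its lower edge; x along its length, z up. Sunk in the bed's slot it stands 100 mm above the bed, so it can be gripped near its top above the pallet's tab.
- rack: Fixed storage rack on the bench: block 150 mm (x) by 40 mm (y) by 33 mm with a slot 122.5 by 10.5 mm, 25 mm deep, in which the gate stands at the start (its lower edge 8 mm above the bench). Origin: centre of its underside.
- tin: Closed paint tin, 70 mm in diameter, 75 mm tall, standing. Leave alone. Origin: centre of its underside.
- hammer: Hammer lying on the bench to the left of the rack. Leave alone. Origin near its middle.
- angle: Piece of steel angle, 40 by 200 by 40 mm, lying beyond the work. Leave alone. Origin: centre of its underside.
Things that resemble listed ones, but are neither listed nor needed, are in the scene too. Leave any brown or orange look-alike of the flange2 alone.

How it is judged:
By the outcome, as a careful person would: the job done as asked, in the order asked, and still so for the second after the job is handed in, with the robot touching nothing.
Of flange0, flange1, flange2 only 2 to 3 are there at a start; the rules pass over those that are not, and their reading is None.
At some moment in a run one of flange0, flange1, flange2 may be knocked a few centimetres aside while the robot is not near it.
It also fails if it takes over 208 s, if anything falls off the work surface, if the arm or the gripper's body presses on something with over 40 N, if the wrist force passes 120 N, or if a joint passes its speed limit or range.

## Robot

A 6-joint arm with a two-finger parallel gripper is mounted at the origin on the work surface. World frame = base frame: x ahead of the robot, y to its left, z up, the work surface at z = 0. Lengths are in m, angles in rad, forces in N, time in s.
With the tool pointing down it reaches from about 0.275 to 0.975 m from the base axis. Payload 8.4 kg.
Tool frame: the origin (TCP) lies between the finger pads; the fingertips stand 14 mm ahead of it and the grasp point (between the pads) lies 5 mm behind it (arm.tip_extent is the distance from the TCP to the fingertips, in m); z points along the fingers, y is the line along which they close (so a half turn about z gives the same grasp; the last joint's range is limited). The gripper opens to 92 mm and grips with 3 to 60 N. Pads are 20 mm wide; open, the fingers measure 128 mm over their backs; the gripper's body (75 mm by 189 mm) begins 69 mm behind the grasp point.
Start: joints at [1.256, 0.353, 1.633, -0, 1.155, -0.002], TCP at [0.192, 0.595, 0.229] pointing down, gripper open.
Joint ranges: [-2.63, 2.63], [-0.92, 2.1], [0.06, 2.66], [-1.3, 4.44], [0, 2.69], [-3.02, 3.02]. Speed limits (rad/s): [2.22, 2.22, 2.79, 3.14, 3.14, 3.14].

## Interface

Orientations are given as a unit quaternion [x, y, z, w].
In Python, from cell import arm gives the robot as it stands. The module is installed in compiled form; this text tells all that it offers. Calls block until the motion is done:
- arm.movep(position, orientation): joint-space move of the TCP to a pose.
- arm.line_to(position, rotation=None, rate=0.15, f_stop=None): straight line of the TCP; rotation=None keeps the orientation; rate is the mean speed in m/s. With f_stop (N) it stops when the force on the tool has changed by that much, and returns True; else False.
- arm.move_joints(angles): joint-space move.
- arm.open() and arm.close(): open the fingers fully, or close them until they stop; the grip force is fixed at half the most.
- arm.sleep(seconds).
- arm.inverse_kinematics(position, orientation): joint angles nearest the present ones, or None.
- arm.snapshot(name): name is "scene" or "top" or "wrist"; returns a dict with "image" (420x560x3 uint8, red, green, blue), "fov_y" (degrees; the focal length in pixels is half the picture's height over the tangent of half this angle, whatever the lens; pixels are square), "cx", "cy" (the principal point, pixels), "R" (3x3) and "t" (3): a world point X has camera coordinates R X + t. Camera axes: x right, y down, z forward; pixel columns grow to the right and rows downward; lengths in m; the calibration is good to about 2 mm. A picture is of the moment at which its call begins. There is no depth.
A pose or a line that the arm cannot do raises arm.PlanningError and nothing moves.
- arm.close_job(): hands the job in; it is judged then, once.
Readings, each from a call of its own:
- arm.get_clock(): time.
- arm.get_joint_pos(): joint angles.
- arm.get_qvel(): joint speeds.
- arm.get_tau(): joint torques, N m.
- arm.get_tool_pos(): TCP position.
- arm.get_ee_rot(): TCP orientation.
- arm.get_contact_force(): force on the tool from outside, world axes, zero at the start.
- arm.get_wrist_torque(): the same for the moment, N m.
- arm.get_gripper_width(): finger opening in m.
- arm.get_finger_force(): force on a finger pad.
Only numpy, scipy, OpenCV 4.12 (cv2) and the standard library are available. Lean on these libraries where they do the work, as an engineer would, in place of code of your own. Each camera call takes 0.05 s, during which the arm holds its last target. There are 200 camera calls.

## Working session

There is one attempt and no reset: what is moved stays moved. The work goes in short steps, each a Python script; the robot and the scene stay as the last script left them, time stands still between calls to the robot, and variables do not carry over. Pictures are saved under pics/ and viewed, at most 15 in all, crops included, and the job is handed in when it is done.

```bash
mkdir -p pics; ls; cat > h.py <<'E'
import numpy as np, cv2
from cell import arm
from scipy.spatial.transform import Rotation as R
def snap(n,f=None):
    s=arm.snapshot(n)
    if f: cv2.imwrite('pics/'+f,s['image'][:,:,::-1])
    return s
def foc(s): return s['image'].shape[0]/2/np.tan(np.radians(s['fov_y'])/2)
def ray(s,u,v):
    Rm=np.array(s['R']);t=np.array(s['t']);f=foc(s)
    d=Rm.T@np.array([(u-s['cx'])/f,(v-s['cy'])/f,1]);return -Rm.T@t,d
def onz(s,u,v,z):
    c,d=ray(s,u,v);return c+d*(z-c[2])/d[2]
def proj(s,X):
    p=np.array(s['R'])@np.array(X)+np.array(s['t']);f=foc(s)
    return f*p[:2]/p[2]+[s['cx'],s['cy']]
E
python3 - <<'E'
from h import *
import pickle
for n in ('scene','top','wrist'):
    s=snap(n,n+'0.png'); pickle.dump(s,open(n+'0.pkl','wb'))
    print(n,s['fov_y'],s['cx'],s['cy'],-np.array(s['R']).T@s['t'])
print(arm.get_clock(),arm.tip_extent,arm.get_ee_rot())
E
```

```text
pics
scene 56.58105976239427 280.1733631023097 207.48425642963593 [ 1.14850347 -0.73955861  0.91291816]
top 47.125432388433964 283.28787149765066 210.47767877366778 [ 0.36358277 -0.01013234  1.37562175]
wrist 63.10400852075622 277.0910262189381 207.73421261968474 [0.12049717 0.61869933 0.38362241]
0.15 0.014 [ 1.55748890e-01  9.87796547e-01 -5.08632404e-04 -8.05268995e-05]
```

View pics/scene0.png

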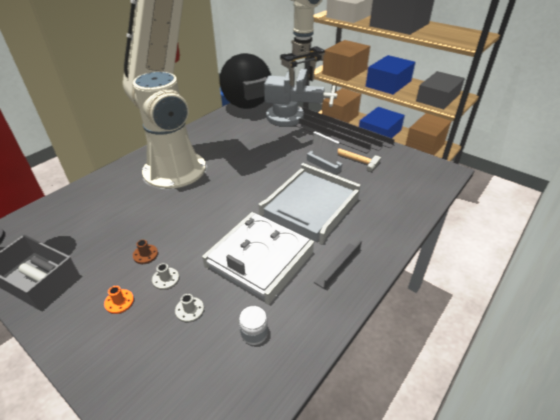

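View pics/top0.png

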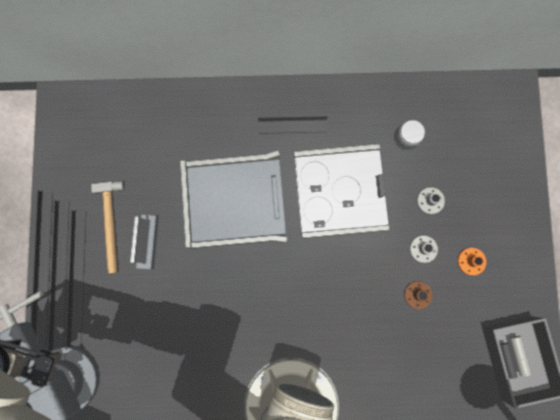

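The scene shows two steel flanges, at top-view pixels (431,200) and (424,249). The look-alikes are an orange one at (472,262), a brown one at (418,295), and a white cylinder in the bin at (515,355). The stand and pallet are centred near (342,190), the bed near (235,200), the rack and gate near (143,240), and the tin at (411,133). I'll check close crops and get first measurements.

```bash
python3 - <<'E'
from h import *
import pickle
s=pickle.load(open('top0.pkl','rb'));im=s['image'][:,:,::-1]
a=cv2.resize(im[140:255,175:450],None,fx=2.9,fy=2.9,interpolation=cv2.INTER_CUBIC)
b=cv2.resize(im[200:280,120:170],None,fx=3.2,fy=3.2,interpolation=cv2.INTER_CUBIC)
c=cv2.resize(pickle.load(open('scene0.pkl','rb'))['image'][225:335,95:215,::-1],None,fx=2.3,fy=2.3,interpolation=cv2.INTER_CUBIC)
d=np.zeros((600,800,3),np.uint8);d[:a.shape[0],:a.shape[1]]=a[:,:800];y=a.shape[0]+4
d[y:y+b.shape[0],:b.shape[1]]=b;d[y:y+c.shape[0],250:250+c.shape[1]]=c[:600-y]
cv2.imwrite('pics/crop1.png',d)
# light, unsaturated blobs
hsv=cv2.cvtColor(im,cv2.COLOR_BGR2HSV)
m=((hsv[...,2]>105)&(hsv[...,1]<60)).astype(np.uint8)
n,l,st,ce=cv2.connectedComponentsWithStats(m)
for i in range(1,n):
    if st[i,4]>60 and 90<ce[i,1]<330:
        r=cv2.minAreaRect(np.argwhere(l==i)[:,::-1].astype(np.float32)); print(st[i],ce[i].round(1),[np.round(q,1) for q in r])
for nm,u,v,z in [('fA',431,200,.01),('fB',424,249,.01),('pal',342,190,.052),('bed',235,200,.04),('rack',143,240,.033)]: print(nm,onz(s,u,v,z).round(3))
E
```

```text
[ 537   76   23  244 2969] [551.8 161.6] [array([548. , 197.5]), array([243.,  22.]), np.float64(90.0)]
[   0   89   42  252 7777] [ 15.7 203.7] [array([ 20.5, 214.5]), array([ 41., 251.]), np.float64(0.0)]
[399 119  28  27 587] [412.2 132.1] [array([412.5, 132. ]), array([27., 26.]), np.float64(0.0)]
[288 122  41   9 214] [308.  126.3] [array([308., 126.]), array([40.,  8.]), np.float64(0.0)]
[  179   126   231   144 22461] [295.1 197.3] [array([296.1, 201.7]), array([133.9, 232.8]), np.float64(83.6)]
[ 90 181  33  13 329] [105.6 186.4] [array([105.9, 186.3]), array([10.7, 32.5]), np.float64(83.4)]
[417 186  29  29 600] [430.7 200.3] [array([431., 200.]), array([28., 28.]), np.float64(90.0)]
[101 196   5  63  65] [103.4 227.6] [array([103.4, 227. ]), array([62.1,  1.1]), np.float64(86.5)]
[129 215  10  49 286] [133.6 239.4] [array([133.7, 239. ]), array([ 6. , 48.5]), np.float64(6.0)]
[135 214  21  56 483] [148.  242.6] [array([145.3, 241.4]), array([16. , 56.3]), np.float64(5.7)]
[409 234  31  31 638] [423.5 249. ] [array([423.6, 248.7]), array([29.4, 29.1]), np.float64(71.6)]
fA [ 0.56  -0.409  0.01 ]
fB [ 0.421 -0.381  0.01 ]
pal [ 0.587 -0.152  0.052]
bed [0.568 0.148 0.04 ]
rack [0.461 0.408 0.033]
```

View pics/crop1.png

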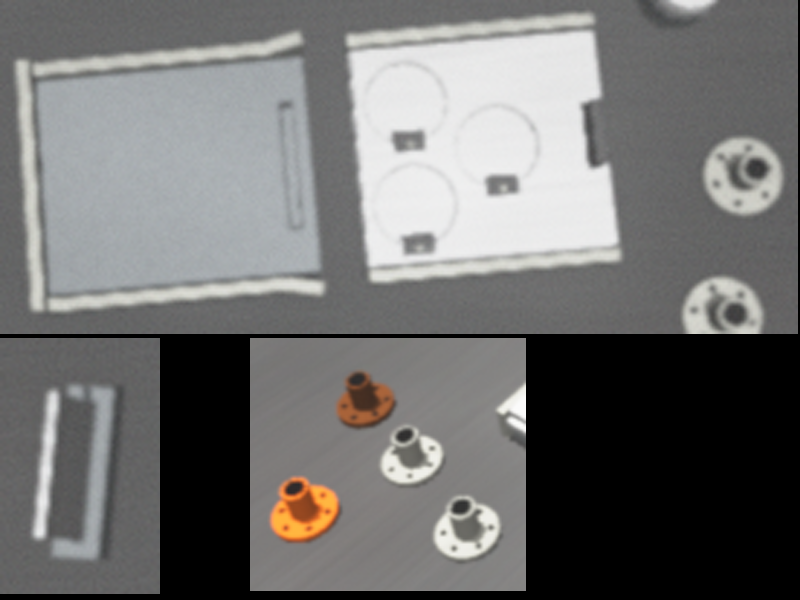

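The crop confirms two grey steel flanges, at scene pixels (163,275) and (189,307). The orange and brown ones stand apart from them. All three seats are free, and the gate's bright top edge is at top pixel (134,239). Next is a wrist-camera look over the pallet and flanges from a hover.

```bash
cat >> h.py <<'E'
def q(yaw,tilt=0):
    """tool down, tool y along +y of a frame turned by yaw; tilt = +x end up about that y (rad)"""
    M=R.from_euler('z',yaw)*R.from_euler('y',-tilt)*R.from_matrix(np.diag([-1.,1,-1]))
    return M.as_quat()
def blobs(mask,amin):
    n,l,st,ce=cv2.connectedComponentsWithStats(mask.astype(np.uint8))
    return [(st[i],ce[i],cv2.minAreaRect(np.argwhere(l==i)[:,::-1].astype(np.float32))) for i in range(1,n) if st[i,4]>amin]
E
python3 - <<'E'
from h import *
import pickle
arm.movep([0.60,-0.17,0.45],q(0.08))
s=snap('wrist','w1.png');pickle.dump(s,open('w1.pkl','wb'))
print(arm.get_clock(),arm.get_joint_pos(),-np.array(s['R']).T@s['t'])
E
```

```text
3.3333 [-2.77506018e-01  2.28475750e-01  1.32942949e+00  1.18337462e-04
  1.58396084e+00 -1.92913017e+00] [ 0.52504566 -0.17416545  0.60548153]
```

View pics/w1.png

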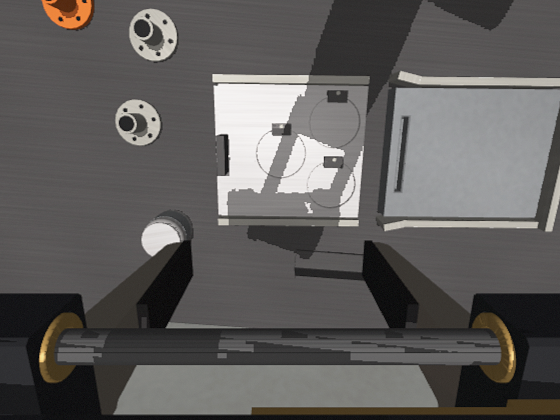

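```bash
python3 - <<'E'
from h import *
import pickle
s=pickle.load(open('w1.pkl','rb'));im=s['image'];hsv=cv2.cvtColor(im,cv2.COLOR_RGB2HSV);V=hsv[...,2]
def dark(x0,x1,y0,y1,th,amin=30):
    for st,ce,r in blobs(V[y0:y1,x0:x1]<th,amin): print((x0,y0),st,(ce+[x0,y0]).round(1),np.round(r[0]+np.array([x0,y0]),1),np.round(r[1],1),round(r[2],1))
print('lips');dark(320,355,86,106,70);dark(268,295,118,140,70);dark(320,347,150,172,70)
print('tab');dark(212,235,125,185,70)
print('slot',V[150,392:412]);dark(385,415,105,205,90)
for st,ce,r in blobs((V>120)&(hsv[...,1]<50),300):
    if st[0]<190 and st[1]<200:
        m=np.zeros(V.shape,np.uint8)
        x,y,w,h=st[:4];sub=((V>120)&(hsv[...,1]<50))[y:y+h,x:x+w]
        hull=cv2.convexHull(np.argwhere(sub)[:,::-1].astype(np.float32)+[x,y].__class__([x,y]) if 0 else (np.argwhere(sub)[:,::-1]+[x,y]).astype(np.float32))
        e=cv2.fitEllipse(hull); print('fl',st,np.round(e[0],1),np.round(e[1],1),onz(s,*e[0],.01).round(4))
t=pickle.load(open('top0.pkl','rb'))
for uv in [(430.8,200.1),(423.9,249)]: print(onz(t,*uv,.01).round(4))
E
```

```text
lips
(320, 86) [  7   5  21  11 198] [336.9  96.2] [337.  96.] [10. 20.] 90.0
(268, 118) [14  6  9 11 74] [286.9 129.5] [286. 129.] [10.  8.] 90.0
tab
(212, 125) [  7  10  10  40 149] [225.8 153. ] [225.9 153.9] [39.5  7.9] 81.3
slot [161 159 159 159 160 148 144 142  77  47  51  50  57  97 138 154 158 158
 158 160]
(385, 105) [  0   0   9  88 420] [387.6 135.7] [389.  148.5] [87.  8.] 90.0
(385, 105) [ 10  12  14  75 341] [401.9 153.6] [401.4 154. ] [ 6.  74.9] 5.7
fl [ 129    8   48   53 1363] [152.5  34.3] [46.9 53.4] [ 0.4205 -0.38    0.01  ]
fl [ 115   99   45   47 1139] [137.2 122. ] [43. 48.] [ 0.558  -0.4081  0.01  ]
[ 0.5598 -0.4081  0.01  ]
[ 0.4212 -0.3808  0.01  ]
```

```bash
python3 - <<'E'
import cv2
im=cv2.imread('pics/w1.png')
cv2.imwrite('pics/w1c.png',cv2.resize(im[70:220,205:415],None,fx=3.8,fy=3.8,interpolation=cv2.INTER_NEAREST))
E
```

```text
(no output)
```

View pics/w1c.png

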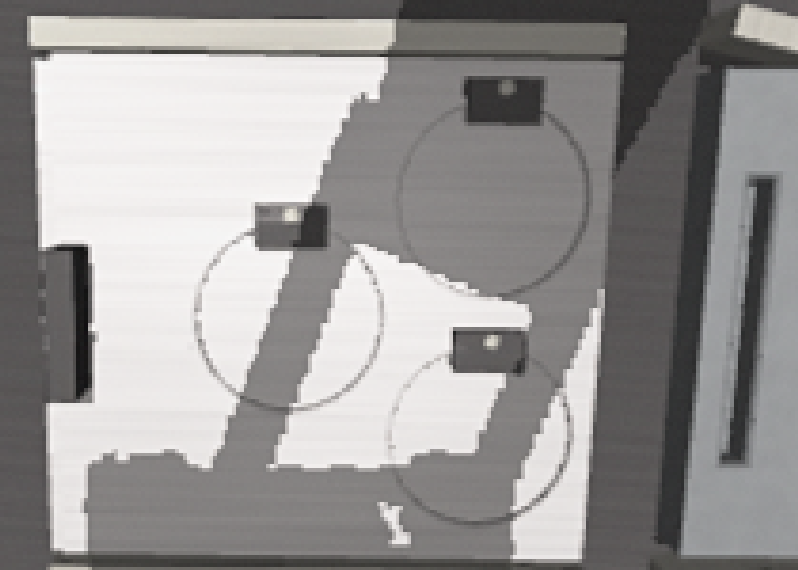

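```bash
cat >> h.py <<'E'
def rigid(P,W):
    P=np.array(P,float);W=np.array(W,float);a=P-P.mean(0);b=W-W.mean(0)
    yaw=np.arctan2((a[:,0]*b[:,1]-a[:,1]*b[:,0]).sum(),(a*b).sum())
    M=np.array([[np.cos(yaw),-np.sin(yaw)],[np.sin(yaw),np.cos(yaw)]]);t=W.mean(0)-M@P.mean(0)
    return yaw,M,t,(P@M.T+t-W)
E
python3 - <<'E'
from h import *
import pickle
s=pickle.load(open('w1.pkl','rb'))
c=lambda u,v:(205+u/3.8,70+v/3.8)
P=[(.05,.067),(-.05,.067),(0,-.017),(0,-.107)]
W=[onz(s,*c(479.5,432.5),.052)[:2],onz(s,*c(493.5,201),.052)[:2],onz(s,*c(288.5,315),.052)[:2],onz(s,*c(56,325),.097)[:2]]
for k in (3,4):
    yaw,M,t,res=rigid(P[:k],W[:k]);print('pallet',t.round(4),'yaw',np.degrees(yaw).round(2),'res mm',(res*1e3).round(1).tolist())
# lips check
for uv in [(505,100),(291,225),(489,350)]: print('lip pal',((onz(s,*c(*uv),.065)[:2]-t)@M).round(4))
sl=[onz(s,*c(*p),.04)[:2] for p in [(750,172),(780,175),(748,467),(718,465)]];ctr=np.mean(sl,0)
print('slot',ctr.round(4),'len',np.linalg.norm(sl[0]-sl[3]),np.linalg.norm(sl[1]-sl[2]),'w',np.linalg.norm(sl[0]-sl[1]),'in pal',((ctr-t)@M).round(4),'yaw',np.degrees(np.arctan2(*( (sl[3]+sl[2]-sl[0]-sl[1])[::-1]))))
T=pickle.load(open('top0.pkl','rb'))
for uv in [(175+405/2.9,140+103/2.9),(175+415/2.9,140+204/2.9),(175+497/2.9,140+146/2.9)]: print('top seat',((onz(T,*uv,.052)[:2]-t)@M).round(4))
tt=onz(T,175+290.5/2.9,140+165/2.9,.04)[:2];print('top slot',tt.round(4))
for uv in [(133.7,239.2)]: print('gate top',onz(T,*uv,.133).round(4))
a=[onz(T,*p,.133) for p in [(120+52/3.2,200+391/3.2-338/3.2),(120+40/3.2,200+(538-338)/3.2)]];print(a,np.linalg.norm(a[0]-a[1]))
E
```

```text
pallet [ 0.5848 -0.1458] yaw 3.45 res mm [[1.2, 0.0], [-1.4, 0.1], [0.2, -0.1]]
pallet [ 0.585 -0.146] yaw 3.58 res mm [[1.2, -0.1], [-1.3, -0.2], [0.3, -0.3], [-0.2, 0.7]]
lip pal [-0.0878  0.0671]
lip pal [-0.0381 -0.0166]
lip pal [0.0112 0.0669]
slot [0.575  0.0366] len 0.12616831083059957 0.12585831622458774 w 0.012793537089780371 in pal [0.0014 0.1829] yaw 3.8636273484666868
top seat [0.0494 0.0658]
top seat [-0.0491  0.0651]
top seat [ 0.0002 -0.0182]
top slot [0.5741 0.0345]
gate top [0.4563 0.4009 0.133 ]
[array([0.51536496, 0.3954397 , 0.133     ]), array([0.3960987 , 0.40277623, 0.133     ])] 0.1194916998563755
```

All three seats fit a rigid pallet model within 1.4 mm. The lips, the slot length (126 mm with chamfer) and the gate length (119.5 mm) also check out against the sizes given. Now I'll pick the first flange and seat it in seat0.

```bash
cat >> h.py <<'E'
PAL=np.array([.585,-.146]);YAW=np.radians(3.6);H=.035;FLOOR=.046
SEAT={0:(.05,.067),1:(-.05,.067),2:(0,-.017)}
def pw(x,y,z,o=PAL,yaw=YAW):
    return np.array([*(o+[x*np.cos(yaw)-y*np.sin(yaw),x*np.sin(yaw)+y*np.cos(yaw)]),z])
def edge(seat,ex,ez,th):
    """TCP pose that puts the disc's lower -x edge at ex,ez (seat frame) with tilt th deg"""
    t=np.radians(th);x=ex+.038*np.cos(t)-H*np.sin(t);z=ez+.038*np.sin(t)+H*np.cos(t)
    sx,sy=SEAT[seat];return pw(sx+x,sy,FLOOR+z),q(YAW,t)
def pick(xy):
    arm.movep([*xy,.13],q(YAW));arm.line_to([*xy,H],rate=.12);arm.close()
    w=arm.get_gripper_width();print('width',w,arm.get_finger_force());
    assert .028<w<.036
    arm.line_to([*xy,.14],rate=.15)
def into(seat,th=13):
    arm.movep(*edge(seat,-.024,.05,th))
    f0=arm.get_contact_force()
    print('down',arm.line_to(*edge(seat,-.024,.0005,th),rate=.05,f_stop=10))
    print('slide',arm.line_to(*edge(seat,-.0395,.0005,th),rate=.02,f_stop=6))
    M=pw(0,0,0);tcp=arm.get_tool_pos();ref=edge(seat,-.038,.0005,th)[0]
    d=tcp-ref;print('stopped off nominal mm (pallet x,y,z)',(R.from_euler('z',-YAW).apply(d)*1e3).round(1),(np.array(arm.get_contact_force())-f0).round(1),arm.get_clock())
E
python3 - <<'E'
from h import *
print(arm.inverse_kinematics(*edge(0,-.024,.05,13)))
pick((.559,-.4081)); into(0)
snap('wrist','w2.png')
E
```

```text
[-0.14594576  0.37438484  1.85155741  0.07288602  0.69482962 -1.83040042]
width 0.031474845360796595 29.99993920326233
down False
slide False
stopped off nominal mm (pallet x,y,z) [-0.9 -0.2  0.3] [ 2.  -0.7  0.7] 10.8917
```

View pics/w2.png

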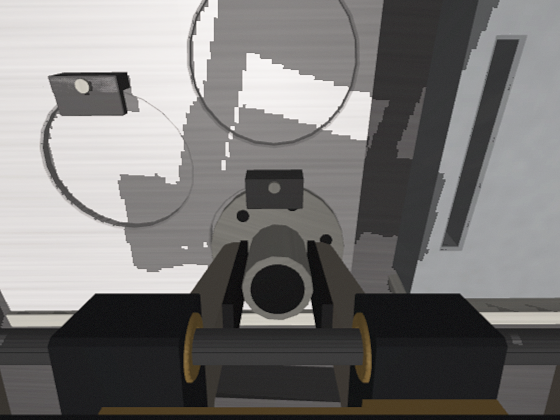

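The disc edge is under seat 0's lip (lip at (274,190)) and centred on it, with light contact. Now level it and release.

```bash
cat >> h.py <<'E'
def level(seat,th=13,ex=-.0382):
    for a in np.linspace(th,0,6):
        r=arm.line_to(*edge(seat,ex,.0003,a),rate=.03,f_stop=15)
        if r: print('contact at',a,np.round(arm.get_contact_force(),1));break
    print('level',np.round(arm.get_contact_force(),1),arm.get_clock())
def release(seat):
    arm.open();p=np.array(arm.get_tool_pos());arm.line_to(p+[0,0,.085],rate=.15)
    f=arm.get_contact_force()
E
python3 - <<'E'
from h import *
level(0)
E
```

```text
level [ 0.3  0.3 -2. ] 12.4417
```

```bash
python3 - <<'E'
from h import *
import pickle
release(0)
arm.movep([0.52,-0.25,0.35],q(YAW))
s=snap('wrist','w3.png');pickle.dump(s,open('w3.pkl','wb'))
hsv=cv2.cvtColor(s['image'],cv2.COLOR_RGB2HSV);m=(hsv[...,2]>110)&(hsv[...,1]<50)
for st,ce,r in blobs(m,300):
    if st[2]<120 and st[3]<120:
        x,y,w,h=st[:4];e=cv2.fitEllipse(cv2.convexHull((np.argwhere(m[y:y+h,x:x+w])[:,::-1]+[x,y]).astype(np.float32)))
        print('fl',st,np.round(e[0],1),np.round(e[1],1),onz(s,*e[0],.01).round(4))
print(arm.get_clock())
E
```

```text
fl [ 157   60   56   59 2028] [184.4  89. ] [54.7 59.7] [ 0.4204 -0.3805  0.01  ]
fl [473 129  87  16 837] [517.5 136.2] [18.  95.7] [0.4544 0.0906 0.01  ]
fl [260 294 115   9 906] [316.  297.9] [ 10.5 136.6] [ 0.7276 -0.1712  0.01  ]
fl [ 174  298   48   31 1208] [198.1 316.8] [41.  51.3] [ 0.774  -0.3613  0.01  ]
15.2583
```

View pics/w3.png

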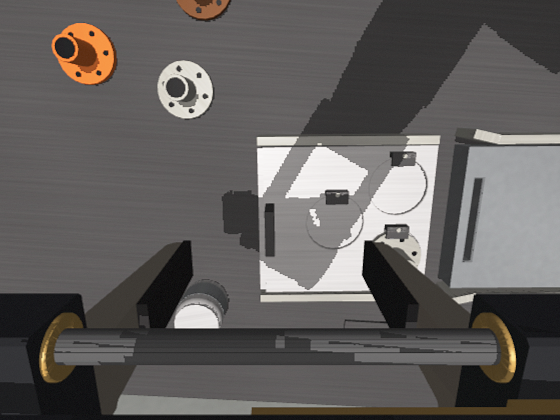

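The second flange is unmoved at (184,89) px, and the first lies in seat0 near (402,245). Next is seat1.

```bash
python3 - <<'E'
from h import *
print(arm.inverse_kinematics(*edge(1,-.024,.05,13)))
pick((.4206,-.3806)); into(1); level(1); release(1)
arm.movep(pw(-.03,.02,.36),q(YAW))
snap('wrist','w4.png');print(arm.get_clock())
E
```

```text
[-0.19037382  0.23906031  2.05423981  0.09572051  0.63058327 -1.89517026]
width 0.031114079407594197 29.999971389770508
down False
slide False
stopped off nominal mm (pallet x,y,z) [-1.3 -0.1  0.1] [ 1.4 -0.6 -0. ] 22.3333
level [ 0.8 -0.8 -1.3] 23.8333
26.4
```

View pics/w4.png

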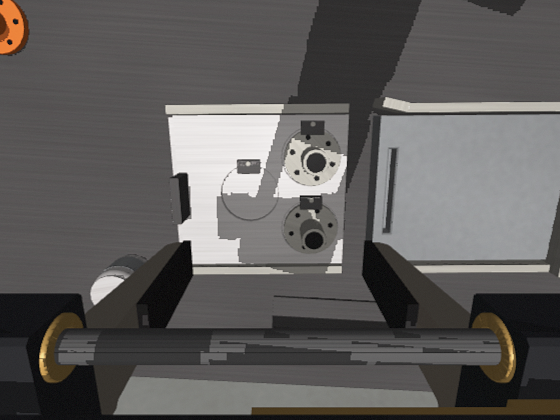

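Both discs are under their lips, at (312,157) and (311,228). I'll confirm they are flat with a light probe on each neck top, expecting contact at a TCP height of 0.115.

```bash
python3 - <<'E'
from h import *
arm.movep(pw(-.05+.006,.067,.15),q(YAW));arm.close()
for k in (1,0):
    sx,sy=SEAT[k];arm.line_to(pw(sx+.006,sy,.15),q(YAW))
    f=np.array(arm.get_contact_force())
    print(k,arm.line_to(pw(sx+.006,sy,.110),rate=.02,f_stop=8),np.round(arm.get_tool_pos(),4),(np.array(arm.get_contact_force())-f).round(1))
    arm.line_to(pw(sx+.006,sy,.15),rate=.15)
print(arm.get_clock())
E
```

```text
1 True [ 0.5369 -0.0819  0.1154] [-0.7  0.3  5.8]
0 True [ 0.6367 -0.0756  0.1154] [0.1 0.5 5. ]
33.5333
```

Both flanges are flat (0.1154 measured, 0.115 expected). Now I'll push the pallet at its tab with the closed fingers.

```bash
python3 - <<'E'
from h import *
Q=q(YAW-np.pi/2)
F=lambda:np.round(arm.get_contact_force(),1)
arm.movep(pw(0,-.16,.18),Q); arm.line_to(pw(0,-.16,.078),rate=.15)
print(arm.line_to(pw(0,-.112,.078),rate=.02,f_stop=3),F())
p=R.from_euler('z',-YAW).apply(np.array(arm.get_tool_pos())-pw(0,0,0));print('contact pal',p.round(4),'contact y expected -.123',arm.get_clock())
y0=p[1]
for d in (.05,.12):
    print(d,arm.line_to(pw(.0012*d/.3,y0+d,.078),rate=.05,f_stop=30),F(),arm.get_clock())
snap('wrist','w5.png');snap('top','t5.png')
a=cv2.imread('pics/w5.png');b=cv2.imread('pics/t5.png')
b=cv2.resize(b[130:260,175:400],None,fx=1.7,fy=1.7)
c=np.zeros((600,800,3),np.uint8);a=a[:370];c[:370,:560]=a;c[375:375+b.shape[0],:b.shape[1]]=b;cv2.imwrite('pics/c5.png',c)
E
```

```text
True [-1.2 -0.5 -0.1]
contact pal [-0.0002 -0.1235  0.0777] contact y expected -.123 37.125
0.05 False [ 0.3 -2.9 -1.4] 38.275
0.12 False [ 0.4 -2.7 -2.5] 39.825
```

View pics/c5.png

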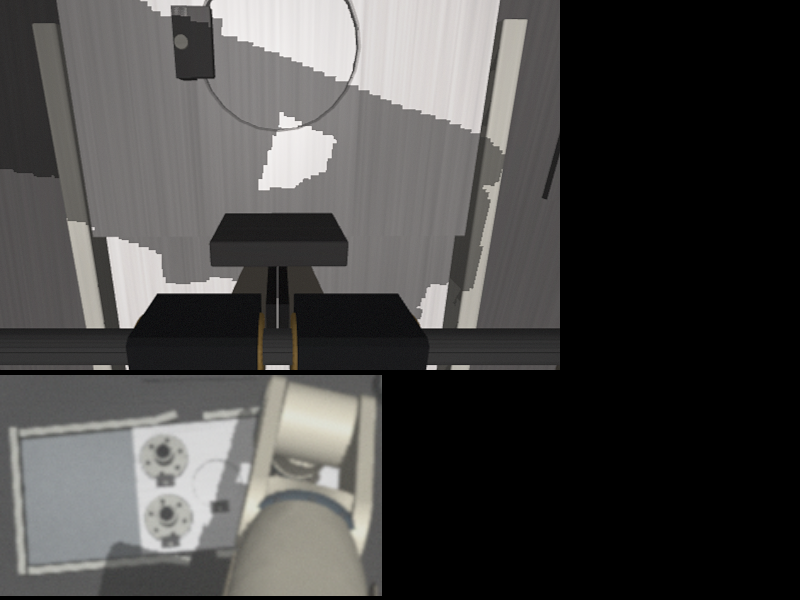

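The pallet is straight and its leading edge is already on the bed (mosaic pixel (135,490)). Pushing on to the end stop.

```bash
python3 - <<'E'
from h import *
F=lambda:np.round(arm.get_contact_force(),1)
y0=-.1235
print(arm.line_to(pw(.001,y0+.297,.078),rate=.05,f_stop=25),F(),arm.get_clock())
print(arm.line_to(pw(.0012,y0+.322,.078),rate=.015,f_stop=15),F(),arm.get_clock())
p=R.from_euler('z',-YAW).apply(np.array(arm.get_tool_pos())-pw(0,0,0));print('travel mm',(p[1]-y0)*1e3,p.round(4))
E
```

```text
False [ 0.1 -6.1 -1. ] 43.6167
True [ 0.3 -3.4  2.5] 44.475
travel mm 305.0461337085784 [0.0013 0.1815 0.078 ]
```

```bash
python3 - <<'E'
from h import *
F=lambda:np.round(arm.get_contact_force(),1)
y0=-.1235
p0=arm.get_tool_pos()
print(arm.line_to(pw(.0013,y0+.315,.078),rate=.01,f_stop=22),F(),arm.get_clock())
p=R.from_euler('z',-YAW).apply(np.array(arm.get_tool_pos())-pw(0,0,0));print('travel mm',(p[1]-y0)*1e3,p.round(4))
b=np.array(arm.get_tool_pos());arm.line_to(b-0.03*np.array([-np.sin(YAW),np.cos(YAW),0]),rate=.1)
arm.line_to(np.array(arm.get_tool_pos())+[0,0,.12],rate=.2)
print(arm.get_contact_force())
arm.movep(pw(.03,.20,.38),q(YAW))
arm.sleep(.1)
import pickle
s=snap('wrist','w6.png');pickle.dump(s,open('w6.pkl','wb'));print(arm.get_clock())
E
```

```text
True [ 1.1 -3.7  2.3] 44.9917
travel mm 304.9619795704504 [0.0013 0.1815 0.0779]
[-0.69087856  0.6111019   0.30429394]
47.6833
```

View pics/w6.png

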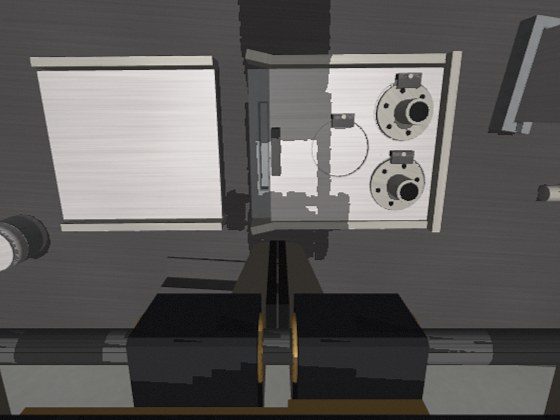

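```bash
python3 - <<'E'
from h import *
import pickle
arm.open()
arm.movep([.52,.39,.36],q(-.06))
s=snap('wrist','w7.png');pickle.dump(s,open('w7.pkl','wb'));print(arm.get_clock(),arm.get_joint_pos().__repr__())
u,v=proj(s,[.456,.401,.133]);print(u,v)
a=cv2.imread('pics/w6.png')[90:200,235:295];a=cv2.resize(a,None,fx=5.4,fy=5.4,interpolation=cv2.INTER_NEAREST)
x=int(max(0,u-70));y=int(max(0,v-70));print('w7 crop origin',x,y)
b=cv2.imread('pics/w7.png')[y:y+170,x:x+135];b=cv2.resize(b,None,fx=3.5,fy=3.5,interpolation=cv2.INTER_NEAREST)
c=np.zeros((600,800,3),np.uint8);c[:a.shape[0],:a.shape[1]]=a;c[:b.shape[0],326:326+b.shape[1]]=b[:600,:474];cv2.imwrite('pics/c7.png',c)
E
```

```text
50.4083 array([ 6.39405311e-01,  3.03026234e-01,  1.41552727e+00, -3.91610884e-04,
        1.42283261e+00, -8.70187401e-01])
283.1063994241539 123.01800417882833
w7 crop origin 213 53
```

View pics/c7.png

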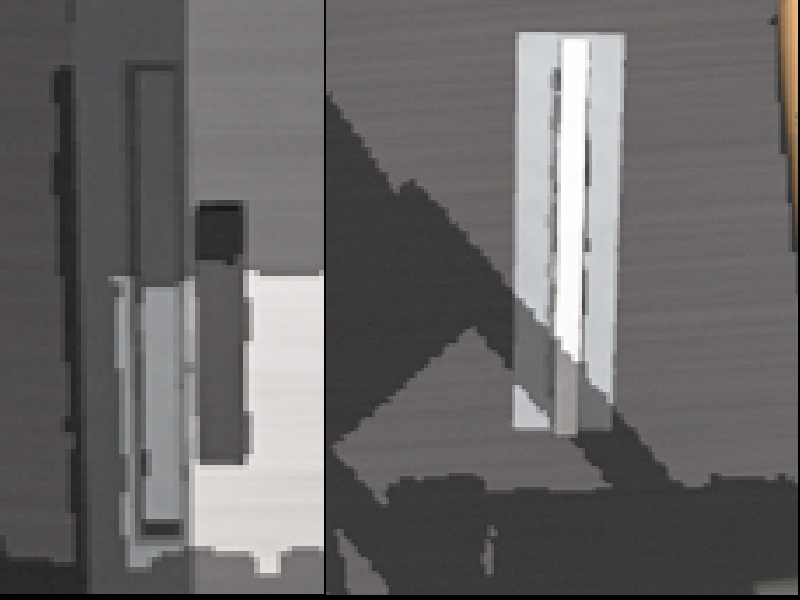

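```bash
python3 - <<'E'
from h import *
import pickle
def rect(s,c,z):
    P=[onz(s,*p,z)[:2] for p in c];ctr=np.mean(P,0);d=(P[0]+P[1]-P[2]-P[3])/2
    print('ctr',ctr.round(4),'len',np.linalg.norm(d).round(4),'w',np.linalg.norm(P[0]-P[1]).round(4),np.linalg.norm(P[2]-P[3]).round(4),'yaw',np.degrees(np.arctan2(d[1],d[0])).round(2))
g=lambda x,y:(213+(x-326)/3.5,53+y/3.5)
s7=pickle.load(open('w7.pkl','rb'))
# far end in image = +x? pass bottom first
rect(s7,[g(554,436),g(578,436),g(562,38),g(590,38)],.133)
rect(s7,[g(512,430),g(612,430),g(516,33),g(626,33)],.033)
k=lambda x,y:(235+x/5.4,90+y/5.4)
s6=pickle.load(open('w6.pkl','rb'))
rect(s6,[k(141,537),k(183,537),k(134,68),k(178,68)],.0395)
rect(s6,[k(132,546),k(188,546),k(127,62),k(184,62)],.04)
for uv in [(188,62),(192,560)]: print('pallet edge in pal frame',(R.from_euler('z',-YAW).apply(onz(s6,*k(*uv),.052)-pw(0,0,.052))*1e3).round(1))
print('slot-to-edge nominal: centre is 10.5 mm behind edge')
E
```

```text
ctr [0.4561 0.4008] len 0.1198 w 0.0078 0.0083 yaw -4.73
ctr [0.4568 0.4007] len 0.1504 w 0.0408 0.0412 yaw -4.64
ctr [0.5745 0.037 ] len 0.1229 w 0.0115 0.0113 yaw 3.69
ctr [0.575  0.0367] len 0.1268 w 0.0154 0.0146 yaw 3.47
pallet edge in pal frame [-61.4 191.7   0. ]
pallet edge in pal frame [ 66.1 191.8  -0. ]
slot-to-edge nominal: centre is 10.5 mm behind edge
```

Everything agrees: the pallet edge is about 10 mm from the slot centre, the slot is 123 × 11.4 mm, and the gate is 120 × 8 mm. Now I'll take the gate.

```bash
cat >> h.py <<'E'
GY=np.radians(-4.7);SL=np.array([.5746,.0369]);SY=np.radians(3.6)
E
python3 - <<'E'
from h import *
F=lambda:np.round(arm.get_contact_force(),1)
arm.movep([.4562,.4008,.21],q(GY));arm.line_to([.4562,.4008,.117],rate=.1);arm.close()
print(arm.get_gripper_width(),F())
arm.line_to([.4562,.4008,.15],rate=.04);print(F())
arm.line_to([.4562,.4008,.27],rate=.15)
arm.line_to([*SL,.27],q(SY),rate=.15);arm.line_to([*SL,.165],rate=.08)
print(F(),arm.get_gripper_width(),arm.get_clock())
import pickle
s=snap('wrist','w8.png');pickle.dump(s,open('w8.pkl','wb'))
E
```

```text
0.007503938005241094 [-0.3 -2.3  1.3]
[-0.4 -0.4 -3.4]
[-0.3 -0.7 -2.9] 0.007862026121420408 59.5
```

View pics/w8.png

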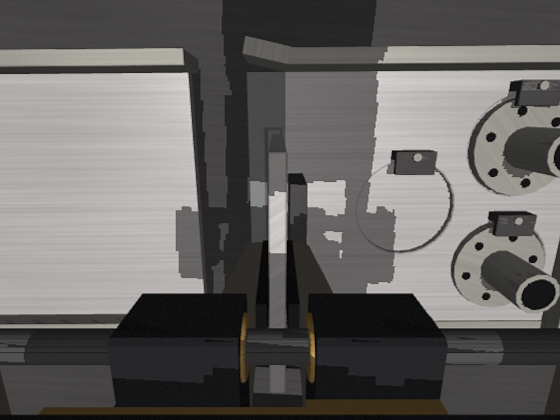

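The gate hangs straight above the slot: its near end is at (278,145) and the slot end shows at (272,133). Lowering it.

```bash
python3 - <<'E'
from h import *
F=lambda:np.round(arm.get_contact_force(),1)
r=arm.line_to([*SL,.122],rate=.02,f_stop=8)
print(r,np.round(arm.get_tool_pos(),4),F(),arm.get_gripper_width(),arm.get_clock())
E
```

```text
True [0.5746 0.0368 0.1488] [ 0.1 -0.5  4.5] 0.007959940897352158 60.575
```

```bash
python3 - <<'E'
from h import *
import pickle
arm.line_to([*SL,.152],rate=.05)
s=snap('wrist','w9.png');pickle.dump(s,open('w9.pkl','wb'))
a=cv2.imread('pics/w9.png')[95:245,225:335];cv2.imwrite('pics/w9c.png',cv2.resize(a,None,fx=4,fy=4,interpolation=cv2.INTER_NEAREST))
M=R.from_euler('z',SY)
for n,z in (('bot',.043),('top',.168)):
    for x in (-.06,):
        for y in (-.004,.004):
            print(n,y,(proj(s,np.array([*SL,z])+M.apply([x,y,0]))-[225,95])*4)
for y in (-.0055,.0055): print('slot -x end',y,(proj(s,np.array([*SL,.04])+M.apply([-.0615,y,0]))-[225,95])*4)
E
```

```text
bot -0.004 [179.63831972 157.42247015]
bot 0.004 [221.83129109 157.39508905]
top -0.004 [155.41020847 228.26037871]
top 0.004 [234.24252682 228.20758038]
slot -x end -0.0055 [172.06246265 148.52482136]
slot -x end 0.0055 [229.52470431 148.48768155]
```

View pics/w9c.png

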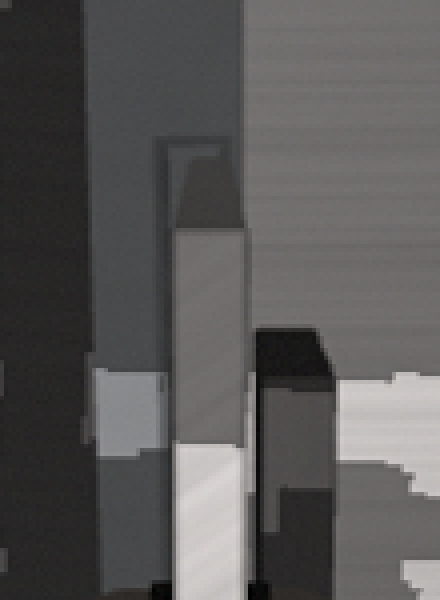

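In the crop the gate's end face sits about 1.4 mm too far right (towards +y), at columns 173–245 against a predicted 155–234. I'll shift it towards −y and try again, with a small search if needed.

```bash
python3 - <<'E'
from h import *
F=lambda:np.round(arm.get_contact_force(),1)
for dx,dy in [(0,-.0016),(0,-.0028),(.0015,-.002),(-.0015,-.002)]:
    t=pw(dx,dy,0,SL,SY)[:2]
    arm.line_to([*t,.152],rate=.04)
    r=arm.line_to([*t,.122],rate=.02,f_stop=8)
    z=arm.get_tool_pos()[2];print(dx,dy,r,round(z,4),F(),arm.get_clock())
    if z<.145: break
E
```

```text
0 -0.0016 True 0.1239 [-1.5 -0.5  4.9] 62.4
```

The gate has reached the floor (0.1239, expected 0.124). Release and check.

```bash
python3 - <<'E'
from h import *
arm.open();arm.sleep(.2)
p=np.array(arm.get_tool_pos());arm.line_to(p+[0,0,.15],rate=.15)
arm.movep([.45,-.35,.40],q(0));arm.sleep(.3)
snap('top','t10.png');snap('scene','s10.png');print(arm.get_clock())
a=cv2.resize(cv2.imread('pics/t10.png')[125:275,85:400],None,fx=2.5,fy=2.5)
b=cv2.resize(cv2.imread('pics/s10.png')[155:300,180:390],None,fx=1.5,fy=1.5,interpolation=cv2.INTER_CUBIC)
c=np.zeros((600,800,3),np.uint8);c[:375,:787]=a;c[380:380+b.shape[0],:b.shape[1]]=b;cv2.imwrite('pics/c10.png',c)
E
```

```text
67.0Traceback (most recent call last):
  File "<stdin>", line 8, in <module>
ValueError: could not broadcast input array from shape (375,788,3) into shape (375,787,3)
```

```bash
python3 - <<'E'
import cv2,numpy as np
a=cv2.resize(cv2.imread('pics/t10.png')[125:260,175:310],None,fx=4.4,fy=4.4,interpolation=cv2.INTER_CUBIC)[:,:400*2]
b=cv2.imread('pics/s10.png')[130:300,190:390]
a=cv2.resize(a,(400,400));b=cv2.resize(b,(400,340),interpolation=cv2.INTER_CUBIC)
c=np.zeros((400,800,3),np.uint8);c[:,:400]=a;c[:340,400:]=b;cv2.imwrite('pics/c10.png',c)
E
```

```text
(no output)
```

View pics/c10.png

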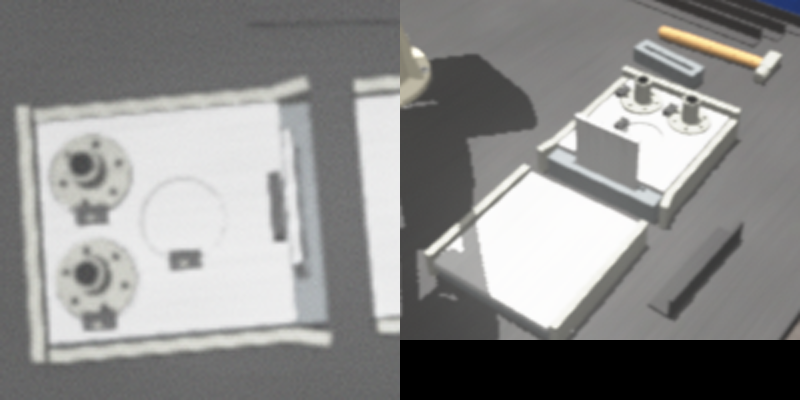

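The final views show both flanges flat under their lips, the pallet against the end stop, the gate upright in the slot and the rack empty. Before handing in, I'll check for a third flange that the arm may have hidden in the first views.

```bash
python3 - <<'E'
from h import *
for f in ('t10','s10'):
    im=cv2.imread(f'pics/{f}.png');h=cv2.cvtColor(im,cv2.COLOR_BGR2HSV)
    print(f,[(st[:4].tolist(),int(st[4])) for st,ce,r in blobs((h[...,2]>110)&(h[...,1]<60),150)])
cv2.imwrite('pics/fin.png',np.hstack([cv2.resize(cv2.imread(f'pics/{f}.png'),(400,300),interpolation=cv2.INTER_AREA) for f in('t10','s10')]))
E
```

```text
t10 [([0, 0, 560, 82], 42126), ([359, 76, 201, 344], 23299), ([0, 90, 44, 294], 9032), ([399, 119, 27, 27], 549), ([179, 143, 211, 109], 17852), ([90, 181, 33, 13], 316), ([135, 214, 21, 56], 788), ([77, 355, 19, 40], 365), ([261, 358, 79, 62], 1538), ([0, 366, 65, 54], 2493), ([212, 409, 32, 11], 218)]
s10 [([0, 0, 560, 420], 155884), ([209, 0, 98, 91], 6545), ([312, 0, 61, 23], 1072), ([430, 0, 61, 31], 1459), ([489, 0, 20, 33], 315), ([309, 22, 28, 51], 884), ([0, 29, 53, 128], 3058), ([341, 28, 132, 63], 2800), ([469, 43, 25, 52], 418), ([304, 78, 38, 29], 464), ([359, 94, 66, 34], 799), ([453, 105, 20, 40], 278), ([266, 106, 37, 16], 217)]
```

View pics/fin.png

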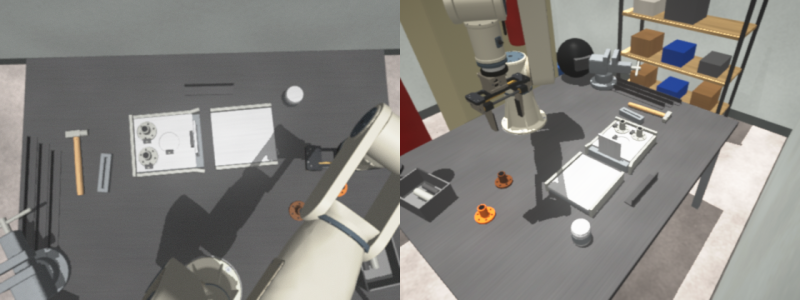

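There is no third steel flange on the bench; only the orange and brown look-alikes remain. Handing in.

```bash
python3 -c "
from h import *
print(arm.close_job(),arm.get_clock())"
```

```text
the job is handed in; nothing more can be done
the job is handed in; nothing more can be done
```

Job handed in at about 67 s of 208 s: both steel flanges that were there lie flat in seats 0 and 1, the pallet is against the end stop, the lock gate is at the bottom of its slot, and the tin, hammer, angle iron and look-alikes were left alone.

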